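# Ready the bench lathe for reverse

## Robot

A 6-joint arm with a two-finger parallel gripper is mounted at the origin on the work surface. World frame = base frame: x ahead of the robot, y to its left, z up, the work surface at z = 0. Lengths are in mm, angles in rad, forces in N, time in s.
With the tool pointing down it reaches from about 275 to 825 mm from the base axis. Payload 5.2 kg.
Tool frame: the origin (TCP) lies at the very end of the fingers, on their centre line; the grasp point (between the pads) lies 19 mm behind it; z points along the fingers, y is the line along which they close (so a half turn about z gives the same grasp; the last joint's range is limited). The gripper opens to 93 mm and grips with 3 to 60 N. Pads are 15 mm wide; open, the fingers measure 128 mm over their backs; the gripper's body (75 mm by 188 mm) begins 65 mm behind the grasp point.
Start: joints at [-1.393, 0.259, 1.535, -0, 1.348, -0.203], TCP at [204.436, -510.599, 218.653] pointing down, gripper open.
Joint ranges: [-3.14, 3.14], [-0.91, 2.08], [0.19, 2.58], [-1.22, 4.36], [0.22, 2.71], [-3.12, 3.12]. Speed limits (rad/s): [2.57, 2.57, 3.14, 3.14, 3.14, 3.14].

## Interface

Orientations are given as [roll, pitch, yaw] about the fixed x, y, z axes, in that order (R = Rz(yaw) Ry(pitch) Rx(roll)).
In Python, from bench import robot gives the robot as it stands. The module is installed in compiled form; this text tells all that it offers. Calls block until the motion is done:
- robot.move_ptp(position, orientation): joint-space move of the TCP to a pose.
- robot.move_linear(position, ori=None, speed=150, f_stop=None): straight line of the TCP; ori=None keeps the orientation; speed is the mean speed in mm/s. With f_stop (N) it stops when the force on the tool has changed by that much, and returns True; else False.
- robot.move_j(angles): joint-space move.
- robot.move_gripper(opening): opening from 0.0 (shut) to 1.0 (fully open); the grip force is fixed at half the most; returns when the fingers have stopped.
- robot.sleep(seconds).
- robot.inverse_kinematics(position, orientation): joint angles nearest the present ones, or None.
- robot.get_image(name): name is "side" or "top"; returns a dict with "img" (384x512x3 uint8, blue, green, red), "fovy" (degrees; the focal length in pixels is half the picture's height over the tangent of half this angle, whatever the lens; pixels are square), "cx", "cy" (the principal point, pixels), "eye" and "orientation" of the camera in the world. Camera axes: x right, y down, z forward; pixel columns grow to the right and rows downward; lengths in mm; the calibration is good to about 2 mm. A picture is of the moment at which its call begins. There is no depth.
A pose or a line that the arm cannot do raises robot.MotionError and nothing moves.
- robot.hand_in(): hands the job in; it is judged then, once.
Readings, each from a call of its own:
- robot.current_t(): time.
- robot.current_qpos(): joint angles.
- robot.current_joint_vel(): joint speeds.
- robot.current_joint_efforts(): joint torques, N m.
- robot.current_tcp_pos(): TCP position.
- robot.current_eef_rot(): TCP orientation.
- robot.current_contact_force(): force on the tool from outside, world axes, zero at the start.
- robot.current_ft_torque(): the same for the moment, N m.
- robot.current_gripper_width(): opening from 0.0 (shut) to 1.0 (fully open).
- robot.current_finger_force(): force on a finger pad.
Only numpy, scipy, OpenCV 4.12 (cv2) and the standard library are available. Lean on these libraries where they do the work, as an engineer would, in place of code of your own. Each camera call takes 0.05 s, during which the arm holds its last target. There are 200 camera calls.

## Task

The lathe is off and must be made ready to run in reverse. First clear the chuck key off the headstock and lay it flat in the steel tool tray, without dropping it; then shut the chuck guard fully; then lift the yellow lockout collar and take the direction lever past the red lockout step into reverse, letting the collar drop home. Do not press the red emergency stop, and leave everything else where it stands.

Things in the scene. Friction and masses are not known exactly. Their poses are not given: they have to be found in the camera images.
- lathe: Cream bench lathe, fixed. Origin: on the table under mid-bed; x to its rear (away from the operator), y along the spindle to the headstock end, z up. In its frame, mm: chip tray 240 x 660; headstock x -100..100, y 90..310, flat deck at z 200; chuck y 26..78, axis x 0, z 140, 100 across; tool post and tailstock up to z 205, y -290..-30; front handwheels to x -120; rear motor x 100..160, y 150..250, to z 165.
- key: Steel T-handled chuck key, 120 g, lying flat on the headstock deck. Origin on the axis of its shank, 5.5 mm above what it lies on. Its x runs along the 11 mm round shank towards the crossbar: the shank with its square end spans x -46..+40 mm, the crossbar (11 mm round, 75 mm long) lies across it at x = +40 mm, in the same plane. Its centre of mass is at about x = +16 mm.
- tray: Shallow steel tool tray, fixed to the table, outside 240 (its x) x 150 (its y) x 30 mm (z), walls and floor 4 mm thick. Origin: centre of the underside. The toolholder lies across it, anywhere along its x; there is always room for the key to lie flat beside the toolholder, on the wider side, with its shank along the tray's y.
- guard (a joint): Chuck guard hinge (rad): 0 = fully shut over the chuck (its stop), 1.5 = fully open, standing up behind the chuck. Its hinge is stiff: it stays where it is left and needs about 1 to 3 N at its front edge to move.
- guard_hinge (a point): Middle of the guard's hinge line, along the lathe's y, at (85, 43, 212) mm in its frame. The guard is an amber hood with black edges, 86 mm wide along the hinge: a flat top panel 4 mm thick, reaching 125 mm from the hinge (level, towards the lathe's -x, when shut), then a front panel 75 mm long bent 70 degrees down. Push it shut on the outside of the top panel, from behind, then from above.
- guard_corner (a point): Middle of the bend between the guard's top and front panels, 125 mm from the hinge; moves with the guard: at opening angle a it lies 125 cos(a) mm towards the lathe's -x and 125 sin(a) mm above the hinge.
- lever (a joint): Direction lever (rad), hinged about the lathe's y: 0 = upright = neutral; negative = leaning to the operator (lathe's -x), the green forward sector, to -0.42; positive = leaning to the rear; reverse is the orange notch from 0.24 to the stop at 0.32. It stays where it is left; some 2 N at the collar moves it. With the collar down the red lockout step blocks it at about +0.02.
- lever_pivot (a point): The lever's pivot, inside the headstock, at (0, 145, 130) mm in the lathe's frame. Along the lever from the pivot: the collar's barrel from 108 to 126 mm when down, a flat black knob 30 mm across from 139 to 154 mm.
- lever_top (a point): Centre of the top face of the black knob, 154 mm from the pivot.
- collar (a joint): Lift of the yellow lockout collar along the lever (m): 0 = home, 0.012 = fully up. A spring presses it down: 5 N at home, 7 N fully up. Lifted 8 mm or more, its tongue (10 mm wide along the lever's path) clears the lockout step between neutral and reverse; past the step, from 0.24 rad on, it drops back to 0. Let go over the step, it rests on top of it.
- collar_grip (a point): Centre of the collar's yellow knurled barrel (rounded, 38 mm across its middle, 18 mm tall along the lever, free to pivot between flat fingers), 117 mm from the pivot when down; moves with it. Wider than the knob above: fingers can straddle the knob from above and pinch the barrel along the lathe's y. The deck is some 45 mm below its centre; the gate rails, 18 mm either side of the lever's plane, top out 26 mm or more below.
- estop (a joint): Red mushroom emergency stop on a yellow base, on the headstock deck: 0 = out, 0.006 m = pressed.
- estop_top (a point): Top of the emergency stop (34 mm across), at (-70, 262, 222) mm in the lathe's frame, top about 22 mm above the deck.
- grease_tin: Small red-labelled tin, 32 mm across, 36 mm tall, on the headstock deck behind the lever. Origin: centre of its underside. Leave alone.
- toolholder: Dark steel toolholder, 90 x 20 x 20 mm, lying on the floor of the tool tray across it (roughly along the tray's y), nearer one end or the other. Origin: centre of its underside. Leave alone.
- oil_bottle: Yellow-labelled oil bottle, 52 mm across, 140 mm tall, on the table. Origin: centre of its underside. Leave alone.
- blank: Upright brass blank, 32 mm across, 70 mm tall, on the table. Origin: centre of its underside. Leave alone.
- drill_chuck: Steel drill chuck standing on the table, 42 mm across, 80 mm tall. Origin: centre of its underside. Leave alone.
- calipers: Calipers lying on the table, 200 mm long along their y. Origin: middle of the beam's underside. Leave alone.
- brush: Bench brush with a wooden handle, some 200 mm long, lying on the table. Leave alone.

How it is judged (in metres and radians):
On the way, in this order (a step that is already met when the one before it is completed fails the run):
1. the chuck key lies flat and at rest in the tool tray (x of key in the frame of tray between -0.1 and 0.1 m and y of key in the frame of tray between -0.065 and 0.065 m and z of key in the frame of tray below 0.014 m and angle between key's own x axis and vertical between 1.45 and 1.69 rad and linear speed of key below 0.02 m/s), for 0.2 s.
2. the chuck guard is fully shut (value of joint guard below 0.05 rad), for 0.2 s.
3. the collar is lifted clear of the step with the lever still short of it (value of joint collar above 0.0065 m and value of joint lever below 0.05 rad), for 0.1 s.
At the end, for the whole second after the job is handed in: Lever in the reverse notch (over 0.225 rad), collar down (within 1.5 mm), guard shut (within 0.05 rad), key at rest flat on the tray floor (origin within 100 mm along and 65 mm across of its middle, under 14 mm above its underside, level within 0.12 rad) (all of step 1 and value of joint lever above 0.225 rad and value of joint collar below 0.0015 m and velocity of joint lever below 0.05 rad/s and value of joint guard below 0.05 rad); the robot touches nothing.
It fails at once if the key is dropped (falls free faster than 0.8 m/s, some 30 mm) (linear speed of key above 0.8 m/s and contact force between the fingers and key below 0.1 N).
It fails at once if the emergency stop is pressed by more than 3 mm (value of joint estop above 0.003 m).
It fails at once if a bystander is moved by more than 20 mm (distance of any of grease_tin, toolholder, oil_bottle, blank, drill_chuck, calipers, brush from where it was at the start of the episode above 0.02 m).
It also fails if it takes over 69 s, if anything falls off the work surface, if the arm or the gripper's body presses on something with over 40 N, if the wrist force passes 120 N, or if a joint passes its speed limit or range.

## Working session

There is one attempt and no reset: what is moved stays moved. The work goes in short steps, each a Python script; the robot and the scene stay as the last script left them, time stands still between calls to the robot, and variables do not carry over. Pictures are saved under pics/ and viewed, at most 10 in all, crops included, and the job is handed in when it is done.

```bash
mkdir -p pics
cat > h.py <<'E'
from bench import robot
import numpy as np, cv2
from scipy.spatial.transform import Rotation as R
def shot(name,fn=None):
    d=robot.get_image(name)
    if fn: cv2.imwrite('pics/'+fn,d['img'])
    return d
def cam(d):
    f=d['img'].shape[0]/2/np.tan(np.radians(d['fovy'])/2)
    o=np.array(d['orientation'],float)
    M=R.from_euler('xyz',o).as_matrix() if o.size==3 else o.reshape(3,3)
    return f,M,np.array(d['eye'],float)
def ray(d,u,v,z):
    f,M,e=cam(d)
    r=M@np.array([(u-d['cx'])/f,(v-d['cy'])/f,1])
    return e+r*(z-e[2])/r[2]
def proj(d,p):
    f,M,e=cam(d); c=M.T@(np.array(p,float)-e)
    return c[0]/c[2]*f+d['cx'],c[1]/c[2]*f+d['cy']
E
python3 - <<'E'
from h import *
for n in('side','top'):
    d=shot(n,n+'0.png'); print(n,d['fovy'],d['cx'],d['cy'],d['eye'],d['orientation'])
print(robot.current_eef_rot(),robot.current_t())
E
```

```text
side 45.74626567611804 250.40127953694025 194.6679336329114 [-173.27931035 1008.00202105 1017.23513746] [-2.18958422 -0.01744678 -2.57025957]
top 52.32576262640369 256.4197228912496 198.98880260443815 [ 351.81367598   19.13448387 1171.30493356] [-3.06236838 -0.02627053 -1.59963335]
[-3.13994881e+00 -3.39002230e-04  3.80811208e-01] 0.1
```

View pics/side0.png

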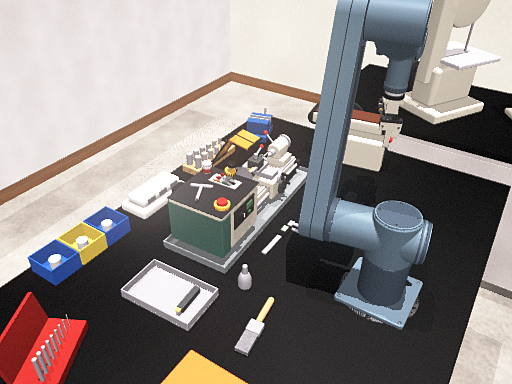

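View pics/top0.png

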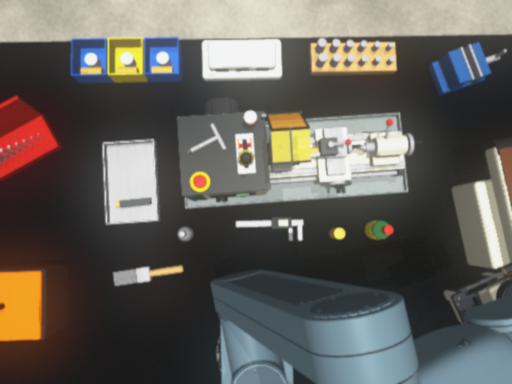

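The top view shows the lathe at centre: deck at about (222,153), key at (210,140), estop at (200,181), lever at (246,157) and tray at (130,182). I'll zoom in on this area.

Run:
```python
import cv2
im=cv2.imread('pics/top0.png')[95:230,95:325]
cv2.imwrite('pics/top0z.png',cv2.resize(im,None,fx=3.4,fy=3.4,interpolation=cv2.INTER_CUBIC))
im=cv2.imread('pics/side0.png')[115:335,110:320]
cv2.imwrite('pics/side0z.png',cv2.resize(im,None,fx=2.7,fy=2.7,interpolation=cv2.INTER_CUBIC))
```

```text
(no output)
```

View pics/top0z.png

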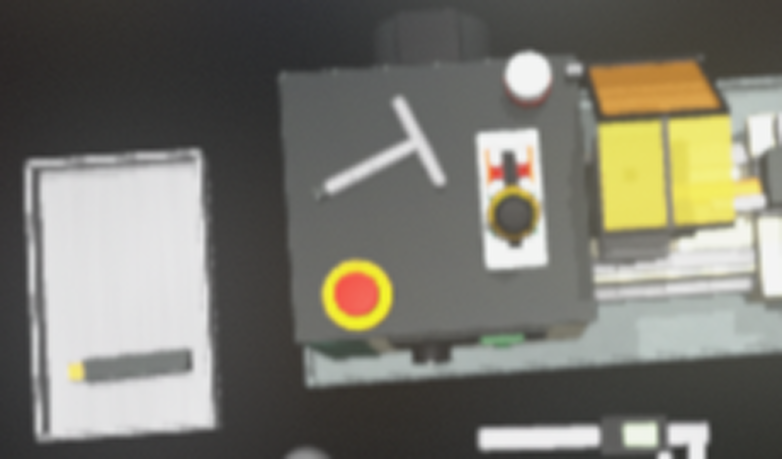

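View pics/side0z.png

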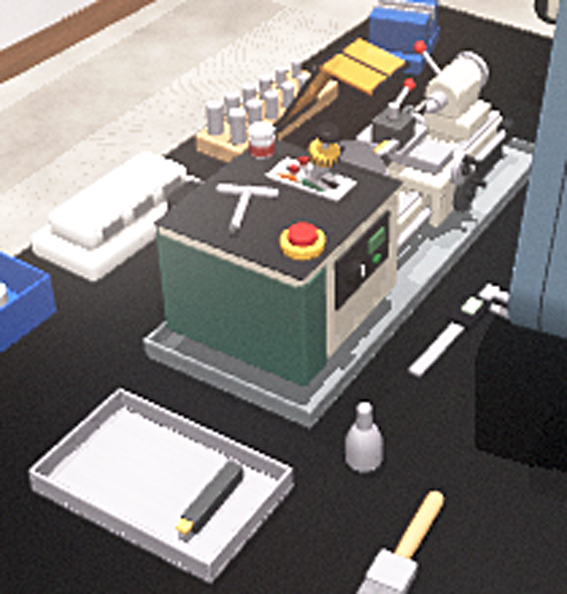

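```bash
cat > loc.py <<'E'
from h import *
d=robot.get_image('top')
P=lambda u,v,z: ray(d,(u+.5)/3.4-.5+95,(v+.5)/3.4-.5+95,z)
def fit(L,W):
    L=np.array(L,float);W=np.array(W,float)[:,:2];l,w=L-L.mean(0),W-W.mean(0)
    a=np.arctan2((l[:,0]*w[:,1]-l[:,1]*w[:,0]).sum(),(l*w).sum())
    M=np.array([[np.cos(a),-np.sin(a)],[np.sin(a),np.cos(a)]]); t=W.mean(0)-M@L.mean(0)
    return a,t,(L@M.T+t-W).round(1)
print('lathe',fit([(100,310),(100,90),(-100,310),(-100,90),(-70,262)],
 [P(280,73,200),P(577,57,200),P(297,342,200),P(592,322,200),P(357,294,222)]))
print('tray',fit([(120,75),(120,-75),(-120,-75),(-120,75)],[P(26,160,30),P(200,150,30),P(216,428,30),P(40,440,30)]))
for n,u,v,z in[('knob',514,212,284),('bar1',399,99,205),('bar2',440,184,205),('tip',318,195,205),('barmid',415,146,205),('tin',527,76,236),('th1',70,372,24),('th2',190,360,24),('estop',357,294,222)]:print(n,P(u,v,z).round(1))
E
python3 loc.py
```

```text
lathe (np.float64(0.038999438285130285), array([ 554.62058132, -128.61238993]), array([[-0.7, -0.7],
       [ 0.3,  0.4],
       [ 0.1,  1.3],
       [-0.3, -2.4],
       [ 0.6,  1.3]]))
tray (np.float64(0.04626714310881593), array([504.22208703, 353.32690255]), array([[-1.6, -0.1],
       [-0. , -0.7],
       [ 1.3, -0.2],
       [ 0.3,  1.1]]))
knob [518.9  15.3 284. ]
bar1 [620.2  97.7 205. ]
bar2 [555.9  68.8 205. ]
tip [549.8 158.3 205. ]
barmid [584.7  86.6 205. ]
tin [626.5   3.2 236. ]
th1 [438.2 398.4  24. ]
th2 [445.8 296.1  24. ]
estop [473.8 129.1 222. ]
```

```bash
cat >> h.py <<'E'
A=0.039; LO=np.array([554.6,-128.6,0])
def L(x,y,z): return LO+R.from_euler('z',A).apply([x,y,z])
def down(yaw): return [np.pi,0,yaw]
E
python3 - <<'E'
from h import *
d=shot('top')
for a in np.arange(.8,1.51,.1): print(round(a,1),*[np.round((np.array(proj(d,L(85-125*np.cos(a),y,212+125*np.sin(a))))-95)*3.4) for y in(0,86)])
print(np.round((np.array(proj(d,L(85,43,212)))-95)*3.4))
yaw=np.radians(-65); k=[576,106.7]
p=robot.current_tcp_pos(); robot.move_linear([p[0],p[1],420])
robot.move_ptp([*k,400],down(yaw)); robot.move_gripper(.5)
robot.move_linear([*k,230])
print(robot.current_qpos(),robot.current_t())
s=shot('side','side1.png')['img'][100:260,130:330]
cv2.imwrite('pics/side1z.png',cv2.resize(s,None,fx=3.6,fy=3.6,interpolation=cv2.INTER_CUBIC))
E
```

```text
0.8 [727. 151.] [599. 159.]
0.9 [728. 134.] [599. 142.]
1.0 [729. 116.] [598. 124.]
1.1 [729.  98.] [598. 105.]
1.2 [729.  78.] [597.  86.]
1.3 [728.  59.] [596.  66.]
1.4 [728.  39.] [595.  47.]
1.5 [727.  19.] [594.  27.]
[641.  67.]
[-7.10381234e-03  3.15301581e-01  1.42665309e+00  1.35283251e-05
  1.39775289e+00  2.69815387e+00] 6.425
```

View pics/side1z.png

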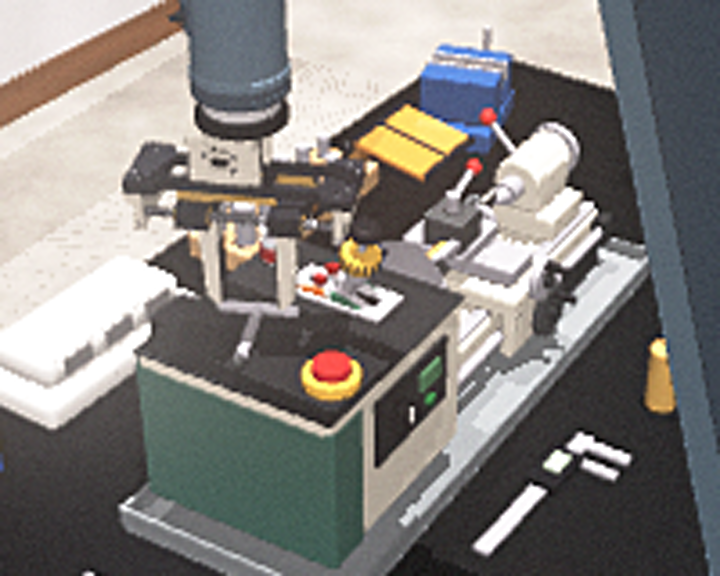

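The key lies under the fingers. The crop puts the shank at (250,335) and the crossbar at (260,308). The last joint would run out of range at the tray, so I'll turn the wrist half a turn and then grasp.

Run:
```python
from h import *
yaw=np.radians(115); k=[576,106.7]
robot.move_ptp([*k,260],down(yaw))
print('hit',robot.move_linear([*k,196],speed=45,f_stop=4),robot.current_tcp_pos())
z=robot.current_tcp_pos()[2]
robot.move_linear([*k,z+2],speed=30)
robot.move_gripper(0.0)
print('w',robot.current_gripper_width()*93,robot.current_finger_force(),z)
robot.move_linear([*k,z+50],speed=60)
print('w',robot.current_gripper_width()*93,robot.current_finger_force(),robot.current_contact_force(),robot.current_t())
s=shot('side','side2.png')['img'][120:240,150:270]
cv2.imwrite('pics/side2z.png',cv2.resize(s,None,fx=4.5,fy=4.5,interpolation=cv2.INTER_CUBIC))
```

```text
hit True [575.77778491 106.68972424 200.30260389]
w 9.872055948256307 29.980612993240356 200.30260389113903
w 10.185954147539503 29.98037964105606 [-0.08525388 -0.84124432 -1.90570009] 12.225
```

View pics/side2z.png

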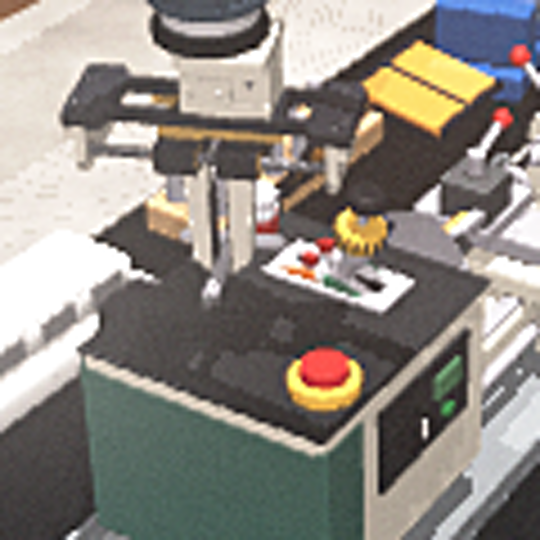

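The key is held, with its tip at (210,292) in the crop, but the tilt is hard to judge. I'll compare the crop with the projections of a level key and a tilted one.

Run:
```python
from h import *
d=shot('side'); t=shot('top','top2.png')
p=robot.current_tcp_pos(); g=p+np.array([0,0,3.5])
u=np.array([np.cos(np.radians(-65)),np.sin(np.radians(-65)),0]); v=np.array([-u[1],u[0],0]); z=np.array([0,0,1])
for pit in(0,20,45,70,90,-30):
    c,s=np.cos(np.radians(pit)),np.sin(np.radians(pit)); w=c*u+s*z
    pts=[g-62*w,g+24*w+37*v,g+24*w-37*v]
    print(pit,[np.round((np.array(proj(d,q))-[150,120])*4.5) for q in pts],[np.round(proj(t,q),1) for q in pts])
c=t['img'][95:195,170:290]; cv2.imwrite('pics/top2z.png',cv2.resize(c,None,fx=5,fy=5,interpolation=cv2.INTER_CUBIC))
```

```text
0 [array([200., 307.]), array([177., 232.]), array([283., 242.])] [array([183.2, 148.1]), array([209. , 118.7]), array([222.8, 146.1])]
20 [array([204., 330.]), array([176., 223.]), array([282., 233.])] [array([186. , 149.3]), array([208.1, 118. ]), array([222. , 145.6])]
45 [array([210., 345.]), array([173., 217.]), array([280., 226.])] [array([192.7, 148.6]), array([205.6, 117.9]), array([219.6, 145.8])]
70 [array([219., 343.]), array([169., 216.]), array([277., 226.])] [array([201.5, 145.9]), array([202. , 118.9]), array([216.1, 147. ])]
90 [array([226., 330.]), array([166., 221.]), array([274., 231.])] [array([209.2, 142.5]), array([198.7, 120.2]), array([212.8, 148.4])]
-30 [array([201., 260.]), array([177., 249.]), array([282., 259.])] [array([184.3, 143.7]), array([208.3, 120.7]), array([221.9, 147.7])]
```

View pics/top2z.png

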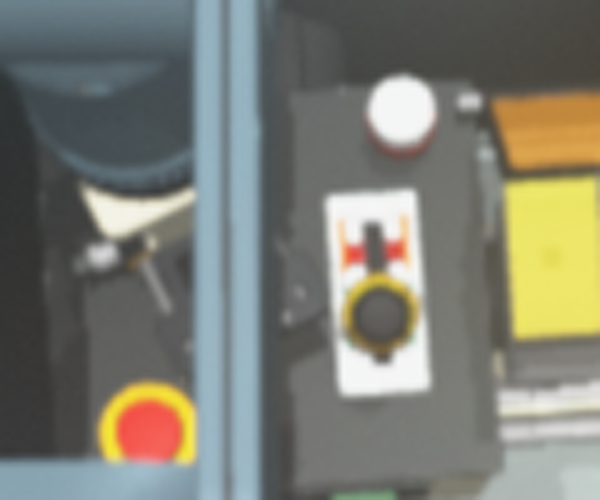

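The tip shows at (78,264) in the top crop and (210,292) in the side crop, so the key is held within about 10° of level. I'll carry it to the tray.

Run:
```python
from h import *
T=np.array([504.2,353.3,0]); a=.046
g=(T+R.from_euler('z',a).apply([42,-16,0]))[:2]
y=np.pi/2+a
p=robot.current_tcp_pos(); robot.move_linear([p[0],p[1],275],speed=120)
robot.move_ptp([*g,275],down(y))
robot.move_linear([*g,45],speed=150)
print(robot.current_gripper_width()*93,robot.current_tcp_pos())
print('hit',robot.move_linear([*g,3],speed=20,f_stop=3),robot.current_tcp_pos(),robot.current_contact_force())
robot.sleep(.2)
w=robot.current_gripper_width()
robot.move_gripper(w+.08); robot.sleep(.2); robot.move_gripper(.4)
robot.move_linear([*g,120],speed=150)
robot.move_linear([*g,330],speed=250); robot.move_gripper(0)
robot.move_ptp([*L(140,43,0)[:2],420],down(A))
print(robot.current_t())
s=shot('side','side3.png')['img'][200:340,110:250]
t=shot('top','top3.png')['img'][125:235,90:200]
cv2.imwrite('pics/c3.png',np.hstack([cv2.resize(i,(390,390),interpolation=cv2.INTER_CUBIC) for i in(s,t)]))
```

```text
9.767658613056145 [547.54570833 339.52667233  46.02509012]
hit True [546.91363663 339.22534031   6.2146341 ] [-0.11173147  0.44709937  5.3031578 ]
22.75
```

View pics/c3.png

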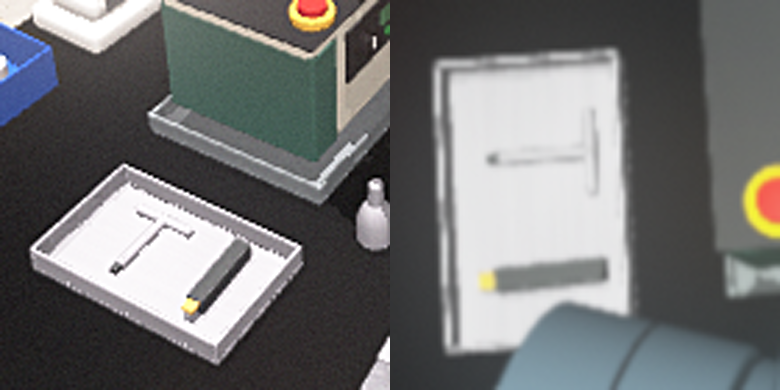

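The key lies flat in the tray, on the wide side. The guard stands at about 1.05 rad, and next I'll push it shut along its arc.

Run:
```python
from h import *
r=105
def pt(a): 
    o=2+7.5*np.sin(a)
    return L(85-r*np.cos(a)+o*np.sin(a),43,212+r*np.sin(a)+o*np.cos(a))
robot.move_linear(pt(1.3),ori=down(A),speed=150)
for a in(1.1,.95,.8,.65,.5,.35,.2,.08):
    h=robot.move_linear(pt(a),speed=70,f_stop=15)
    if h: print('hit',a,robot.current_contact_force()); break
else:
    p=pt(0); print('end',robot.move_linear([p[0],p[1],205],speed=25,f_stop=12),robot.current_tcp_pos(),robot.current_contact_force())
    robot.sleep(.3)
    p=robot.current_tcp_pos(); robot.move_linear([p[0],p[1],330],speed=150)
    # park over lever, look
    robot.move_ptp([*L(-20,145,0)[:2],430],down(A))
print(robot.current_t(),robot.current_qpos())
s=shot('side','side4.png')['img'][110:230,160:320]
cv2.imwrite('pics/c4.png',cv2.resize(s,None,fx=4.5,fy=4.5,interpolation=cv2.INTER_CUBIC))
```

```text
end True [533.48801823 -86.51751115 214.19270728] [-2.18618242  0.65762592  7.55848032]
29.3 [-1.81726348e-01  1.70108355e-01  1.15099927e+00 -7.99077772e-04
  1.82233773e+00  1.34924745e+00]
```

View pics/c4.png

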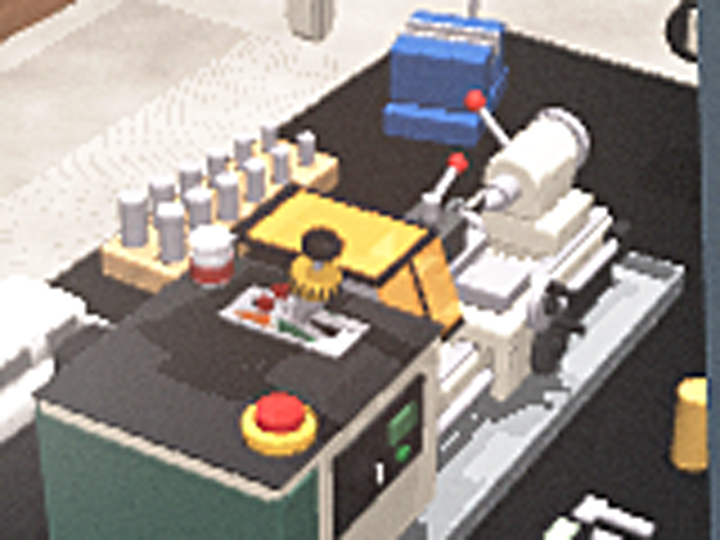

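The guard is shut, with its amber top level at (340,230). The knob is at (322,243) and the lever still leans forward. Next come the collar lift and the shift.

```bash
cat > lev.py <<'E'
from h import *
def pt(a,r): return L(r*np.sin(a),145,130+r*np.cos(a)-19)
E
python3 - <<'E'
from lev import *
d=shot('side')
for a in(-.3,-.2,-.1,0): print(a,np.round(proj(d,L(154*np.sin(a),145,130+154*np.cos(a))),1))
a0=-.196
robot.move_gripper(.65)
p=pt(a0,117)
robot.move_linear([p[0],p[1],330],ori=down(A),speed=200)
print('hit',robot.move_linear(p,speed=80,f_stop=6))
robot.move_gripper(0)
print(robot.current_gripper_width()*93,robot.current_finger_force(),robot.current_contact_force())
robot.move_linear(pt(a0,127.5),speed=25); robot.sleep(.3)
print(robot.current_gripper_width()*93,robot.current_contact_force(),robot.current_tcp_pos()-pt(a0,127.5),robot.current_t())
E
```

```text
-0.3 [235.9 164.1]
-0.2 [231.8 161.7]
-0.1 [227.7 159.7]
0 [223.5 158.1]
hit False
35.977754482945365 30.000280132859416 [0.16941733 3.33395225 1.26422516]
36.43076312235815 [ 1.89611466  4.51758581 -6.37553163] [-0.26033327  0.53094937 -0.7689663 ] 33.9667
```

The wrist reads a downward pull of about 7 N, so the collar is up against its spring. Next I'll sweep to reverse.

Run:
```python
from lev import *
for a in(-.1,0,.1,.2,.285):
    h=robot.move_linear(pt(a,127.8),speed=50,f_stop=25)
    print(a,h,robot.current_contact_force().round(1),(robot.current_tcp_pos()-pt(a,127.8)).round(1),robot.current_gripper_width()*93)
    if h: break
else:
    robot.move_linear(pt(.29,117),speed=30,f_stop=25); robot.sleep(.2)
    print('low',robot.current_contact_force().round(1),robot.current_gripper_width()*93)
    robot.move_gripper(.65)
    p=robot.current_tcp_pos(); robot.move_linear([p[0],p[1],340],speed=150)
    robot.move_linear([p[0]-250,p[1]-50,420],speed=300)
print(robot.current_t())
d=shot('side');t=shot('top')
for a in(.1,.2,.28,.32): 
    q=L(154*np.sin(a),145,130+154*np.cos(a)); print(a,(np.array(proj(d,q))-[190,130])*6,(np.array(proj(t,q))-[205,105])*6)
s=d['img'][130:195,190:255];u=t['img'][105:170,205:270]
cv2.imwrite('pics/c5.png',np.hstack([cv2.resize(i,(390,390),interpolation=cv2.INTER_CUBIC) for i in(s,u)]))
```

```text
-0.1 False [ 0.7  5.8 -6.5] [-0.3  0.6 -1. ] 36.68241688182352
0 False [ 0.4  5.6 -6.1] [-0.5  0.7 -1.1] 36.44685625744169
0.1 False [-0.5  6.1 -6.8] [-0.7  0.8 -1.2] 36.100263261588
0.2 False [-0.6  6.5 -7.3] [-0.8  0.9 -1.3] 36.30373211651794
0.285 False [-0.4  5.9 -6.2] [-0.9  0.9 -1.4] 36.00738218542391
low [0.1 7.6 2.3] 35.9453515078526
39.2583
0.1 [176.47437031 161.86627743] [237.75780477 195.79845351]
0.2 [152.43908523 157.73472855] [235.20030766 158.45628532]
0.28 [133.78831073 156.34820571] [233.22036452 130.06699968]
0.32 [124.70032772 156.2909828 ] [232.25864279 116.45483831]
```

View pics/c5.png

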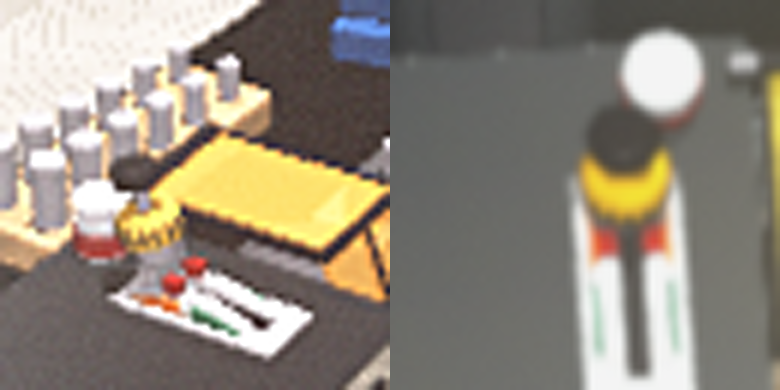

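The knob is at about (625,140) in the top crop, or roughly 0.26 rad. The knob-to-collar gap matches its earlier home gap (8.2 px against 7.8 px), so the collar is down. The guard is shut and the arm is clear.

```bash
python3 -c "
from h import *
print(robot.hand_in(),robot.current_t())"
```

```text
the job is handed in; nothing more can be done
the job is handed in; nothing more can be done
```

I handed the job in at about 39 s with no verdict returned; the last pictures and forces show the key flat in the tray, the guard shut, the lever in reverse at about 0.26 rad and the collar home.

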